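Oil the vise slide with the felt dauber

TASK

Unlock the felt dauber from its bayonet holder (turn it clockwise seen from above, then lift it out), put its tip straight down into the leaning oil pot and press the hidden sprung plate inside nearly all the way down, gently. Then dab the tip lightly on the bare slide between the jaws of the vise, and finally hang the dauber by its flange, upright, on the rim of the drip cup without letting it drop. Leave the jar, the wrench and the can alone.

Things in the scene. Friction and masses are not known exactly. Their poses are not given: they have to be found in the camera images.
- holder: Fixed steel tube stand, foot 100 mm square. Tube inner diameter 28, outer 52, rim 88 mm up. Origin: centre of underside; z up; x = open slot direction. Two facing roofs, top 103 mm up, centred 60 and 240 deg anticlockwise (from above) from x, hold the dauber's lugs down. The lugs lift freely within 12 deg of x; a stop ends the clockwise turn about 4 deg beyond x. The other way is blocked.
- dauber: Loose steel dauber, about 100 g, 142 mm long. Origin: bottom of its grey ball tip (diameter 16); z along the stem (diameter 8) to the knob. It starts upright in the holder, flange on the rim, tip 10 mm above the table, its lug line (x) 50 to 70 deg anticlockwise from the holder's x (half a turn makes no difference). Lift it 80 mm or more to clear the tube.
- flange (a point): Centre of the underside of the dauber's round flange (diameter 48, 6 thick), 78 mm above the tip. Two lugs stick out of it along +x and -x: 68 mm over both, 8 wide, 6 high. Axes as dauber.
- knob (a point): Centre of the dauber's wooden knob, 125 mm above the tip; 30 mm along x, 16 along y, 34 tall. Grip it here across the 16 mm. Axes as dauber.
- pot: Open steel pot, 85 mm tall, inner diameter 34, outer 40, fixed in a steel bracket, leaning 38 deg from vertical with its mouth towards the robot's side. Origin: centre of its underside; z along its axis, out of the mouth. Keep the dauber within 20 deg of this axis when pressing.
- pot_mouth (a point): Centre of the pot's mouth, 85 mm from its underside; axes as pot. The sprung plate inside (grey, diameter 31, square to the axis) has its top 40 to 62 mm below this point: it differs each time and is not measured, so feel for it.
- plate (a joint): How far the sprung plate in the pot is pressed: 0 at rest, 0.008 m fully down (press it past 0.005). About 1 N starts it, 5.8 N at full travel, then it is rigid. It says nothing of how deep the plate lies.
- vise: Fixed grey bench vise, jaws open. Origin: centre of its underside; x along the slide. Jaws 80 mm wide reach 105 mm up, with a gap of 62 mm between their faces (from x -31 to +31).
- slide_top (a point): Middle of the top of the vise's bare steel slide between the jaws, 70 mm above the table; the slide is 36 mm wide (y) and rigid. Dab here, within 12 mm.
- cup: Fixed aluminium drip cup, inner diameter 38, outer 46, rim 88 mm above the table, on a foot of diameter 76. Origin: centre of its underside; z up. The dauber's flange rests on its rim, with the tip 10 mm above the table.
- jar: Bystander: loose glass jar, diameter 48, 65 mm tall; origin at the centre of its underside.
- wrench: Bystander: loose wrench 120 mm long lying along its x; origin at the centre of its underside.
- can: Bystander: loose grey can, diameter 60, 90 mm tall; origin at the centre of its underside.
There are look-alikes about, which are no part of the job. Of the things shaped like the vise, the grey one is meant.

How it is judged:
On the way, in this order (a step that is already met when the one before it is completed fails the run):
1. the dauber is out of its holder (tip at least 85 mm above the holder's foot) (z of dauber in the frame of holder above 0.085 m), for 0.1 s.
2. the dauber, within 20 degrees of the pot's axis, presses the plate in the pot at least 5 of its 8 mm (value of joint plate above 0.005 m and angle between the z axis of dauber and the z axis of pot, either way round below 0.35 rad and z of dauber in the frame of pot below 0.06 m and contact force between dauber and pot above 1 N), for 0.2 s.
3. the tip touches the vise's slide within 12 mm of the middle (distance between dauber and slide_top below 0.012 m and contact force between dauber and vise above 0.5 N), for 0.15 s.
At the end, for the whole second after the job is handed in: The dauber hangs at rest and released in the drip cup, upright within 0.1 rad, its flange on the rim (tip 5 to 14 mm above the table, within 14 mm of the cup's axis) (horizontal distance between dauber and cup below 0.014 m and z of dauber in the frame of cup between 0.005 and 0.014 m and angle between dauber's own z axis and vertical below 0.1 rad and linear speed of dauber below 0.02 m/s); the robot touches nothing.
It fails at once if the dauber is pressed on the pot with more than 25 N (contact force between dauber and pot above 25 N).
It fails at once if the dauber is pressed on the vise with more than 30 N (contact force between dauber and vise above 30 N).
It fails at once if the dauber is dropped (faster than 0.5 m/s while not held) (linear speed of dauber above 0.5 m/s and contact force between the fingers and dauber below 0.1 N).
It fails at once if the jar, wrench or can is moved more than 20 mm (distance of any of jar, wrench, can from where it was at the start of the episode above 0.02 m).
It also fails if it takes over 53 s, if anything falls off the work surface, if the arm or the gripper's body presses on something with over 40 N, if the wrist force passes 120 N, or if a joint passes its speed limit or range.

ROBOT

A 7-joint arm with a two-finger parallel gripper is mounted at the origin on the work surface. World frame = base frame: x ahead of the robot, y to its left, z up, the work surface at z = 0. Lengths are in m, angles in rad, forces in N, time in s.
With the tool pointing down it reaches from about 0.425 to 0.875 m from the base axis. Payload 4.7 kg.
Tool frame: the origin (TCP) lies on the centre line of the jaws, within the pads' length; the fingertips stand 11 mm ahead of it and the grasp point (between the pads) lies 8 mm behind it (bot.nose_length is the distance from the TCP to the fingertips, in m); z points along the fingers, y is the line along which they close (so a half turn about z gives the same grasp; the last joint's range is limited). The gripper opens to 87 mm and grips with 3 to 60 N. Pads are 19 mm wide; open, the fingers measure 117 mm over their backs; the gripper's body (75 mm by 190 mm) begins 51 mm behind the grasp point.
Start: joints at [1.329, 0.321, -0.07, 1.45, 0.023, 1.371, -0.057], TCP at [0.164, -0.629, 0.234] pointing down, gripper open.
Joint ranges: [-2.86, 2.86], [-0.3, 2.09], [-1.38, 1.24], [0.06, 2.45], [-1.56, 4.7], [0.09, 2.05], [-2.69, 2.69]. Speed limits (rad/s): [2.57, 2.57, 3.14, 3.14, 3.14, 3.14, 3.14].

INTERFACE

Orientations are given as a unit quaternion [w, x, y, z].
In Python, from plant import get_obs, capture, camera_info, order, bot gives the robot as it stands.
- The arm moves only by the shell command python3 -m inch 'ROWS' [FORCE]. ROWS is JSON, a list of rows, each a list of 7 numbers: the shift along the tool's x, y, z scaled (see below), then the turn, a rotation vector about the tool's x, y, z scaled (see below), then the opening, from 0 (shut) to 1 (fully open). A call has exactly 10 rows; each row shifts and turns the commanded pose from where the row before left it, along the tool's axes as they then stand; what a row does not reach is not made up. The controller multiplies each number of a shift by 60 mm and each number of a turn by 0.12 rad. A row lasts 1/8 s, in which the tool goes at most 62.5 mm and 10.7 degrees, less where a joint would pass 70% of its speed; a pose out of reach is approached as far as the arm can. A call with a number of a shift or a turn outside -1 to 1 is refused whole. A call with a gripper value outside its range is refused whole. The fingers move at their own pace and stop on an object; FORCE is the grip in N (left out, the last holds). Time passes only in rows, so rows that do not move let the fingers close, or fill a call up. It gives the time, the measured TCP pose, the force, the opening and the grip force at its end, in the units of the state.
- get_obs(): the state, without advancing time (a new reading comes with each control period).
- capture(name): name is "scene" or "top" or "wrist"; returns the picture (480x640x3 uint8, red, green, blue); there is no depth.
- camera_info(name): a dict with "K" (3x3 intrinsics, pixels), "origin" and "orientation" of the camera in the world. Camera axes: x right, y down, z forward; pixel columns grow to the right and rows downward; lengths in m; the calibration is good to about 2 mm. The wrist camera is an equidistant fisheye: a pixel r from the principal point sees the ray r / f radians off the axis. A picture is of the moment at which its call begins: read the wrist's pose just before it. camera_info takes no time and is no camera call; for the wrist camera it gives the pose at the moment of the call.
- order.job_done(): hands the job in; it is judged then, once.
The state is a dict: "clock": time; "joints": joint angles; "qd": joint speeds; "joint_efforts": joint torques, N m; "ee_pos": TCP position; "tool_rot": TCP orientation; "ft_force": force on the tool from outside, world axes, zero at the start; "wrist_torque": the same for the moment, N m; "grip_width": finger opening in m; "grip_force": force on a finger pad.
Only numpy, scipy, OpenCV 4.12 (cv2) and the standard library are available. Lean on these libraries where they do the work, as an engineer would, in place of code of your own. Each camera call takes 0.05 s, during which the arm holds its last target. There are 200 camera calls.

## Working session

There is one attempt and no reset: what is moved stays moved. The work goes in short steps, Python scripts to look and compute and a shell command to move; the robot and the scene stay as the last step left them, time stands still between calls to the robot, and variables do not carry over. Pictures are saved under pics/ and viewed, at most 10 in all, crops included, and the job is handed in when it is done.

```bash
mkdir -p pics; ls; python3 - <<'E'
from plant import get_obs, capture, camera_info, order, bot
import cv2,numpy as np
print(get_obs())
for n in ["scene","top","wrist"]:
    print(n,camera_info(n))
    cv2.imwrite(f"pics/{n}0.png",capture(n)[:,:,::-1])
E
```

```text
pics
{'clock': 0.0, 'joints': array([ 1.32909814,  0.32182568, -0.07008265,  1.45167804,  0.02258847,
        1.37082383, -0.05690421]), 'qd': array([-7.40358159e-05,  2.29093596e-04, -5.42199863e-04,  2.40327053e-05,
       -2.32015328e-03,  1.33799893e-03, -2.99403541e-04]), 'joint_efforts': array([ 9.50255926e-04, -4.91294074e+01, -4.03361712e-01, -3.12526882e+01,
       -6.37930096e-02,  4.37905372e-02,  1.61596613e-04]), 'ee_pos': array([ 0.16427822, -0.62833463,  0.23245823]), 'tool_rot': array([-9.59320110e-04,  9.91830171e-01,  1.27561605e-01, -1.68521963e-04]), 'ft_force': array([0.67390689, 0.26445179, 0.63573333]), 'wrist_torque': array([ 0.01301458, -0.01117016, -0.00599752]), 'grip_force': 0.0, 'grip_width': 0.08700243355406877}
scene {'K': array([[541.0380858 ,   0.        , 312.61163448],
       [  0.        , 541.0380858 , 239.70552424],
       [  0.        ,   0.        ,   1.        ]]), 'origin': array([1.40745123, 0.57261153, 1.0003715 ]), 'orientation': array([-0.20482312,  0.4574587 ,  0.79490752, -0.34190797])}
top {'K': array([[491.1294749 ,   0.        , 310.3073124 ],
       [  0.        , 491.1294749 , 242.52976282],
       [  0.        ,   0.        ,   1.        ]]), 'origin': array([0.33240297, 0.13469646, 1.14190386]), 'orientation': array([ 0.07730321, -0.68255162,  0.72187494, -0.08392897])}
wrist {'K': array([[371.64829954,   0.        , 318.09318527],
       [  0.        , 371.64829954, 235.63203358],
       [  0.        ,   0.        ,   1.        ]]), 'origin': array([ 0.23250234, -0.61103893,  0.38440263]), 'orientation': array([ 0.10374201,  0.78453259, -0.60594048, -0.08113168])}
```

View pics/top0.png

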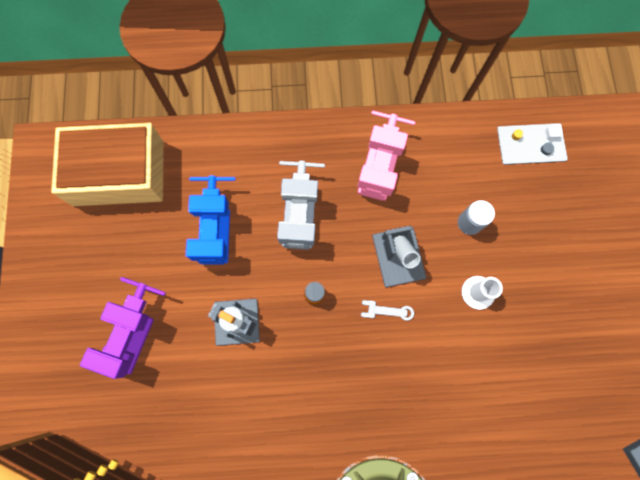

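View pics/scene0.png

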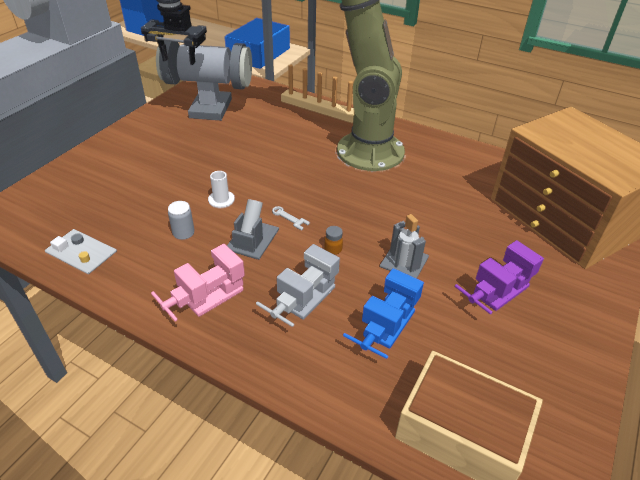

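```bash
cat > mont.py <<'E'
import cv2,numpy as np
def mont(img,cs,out,s=5,w=80,h=60):
    t=[]
    for (x,y) in cs:
        c=cv2.resize(img[y:y+h,x:x+w],None,fx=s,fy=s,interpolation=cv2.INTER_CUBIC)
        for i in range(0,w,10):
            cv2.line(c,(i*s,0),(i*s,6),(0,255,255),1); cv2.putText(c,str(x+i),(i*s,14),0,.33,(0,255,255),1)
        for j in range(10,h,10):
            cv2.line(c,(0,j*s),(6,j*s),(0,255,255),1); cv2.putText(c,str(y+j),(0,j*s+10),0,.33,(0,255,255),1)
        t.append(c)
    cv2.imwrite(out,np.vstack([np.hstack(t[:2]),np.hstack(t[2:])]))
if __name__=="__main__":
    mont(cv2.imread("pics/top0.png"),[(198,292),(360,226),(260,175),(450,262)],"pics/tm.png")
    mont(cv2.imread("pics/scene0.png"),[(365,212),(215,195),(265,245),(190,160)],"pics/sm.png")
E
python3 mont.py
```

```text
(no output)
```

View pics/tm.png

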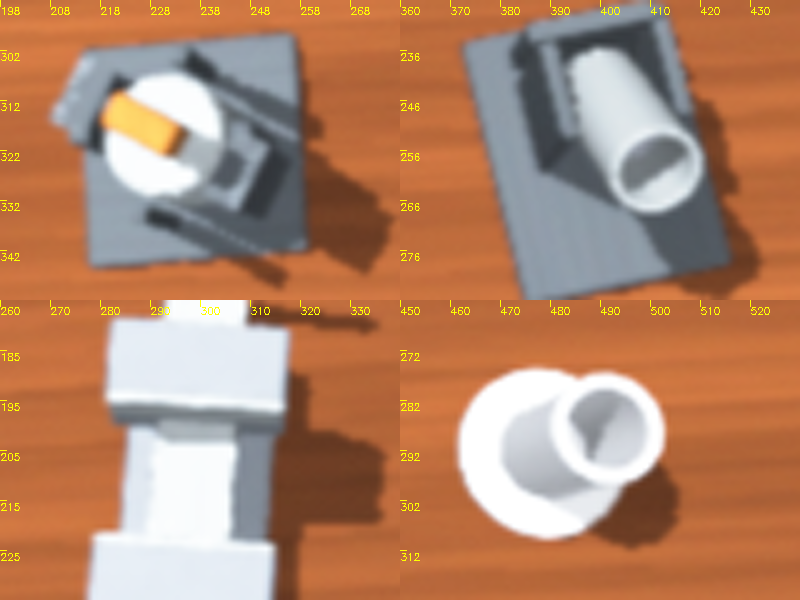

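View pics/sm.png

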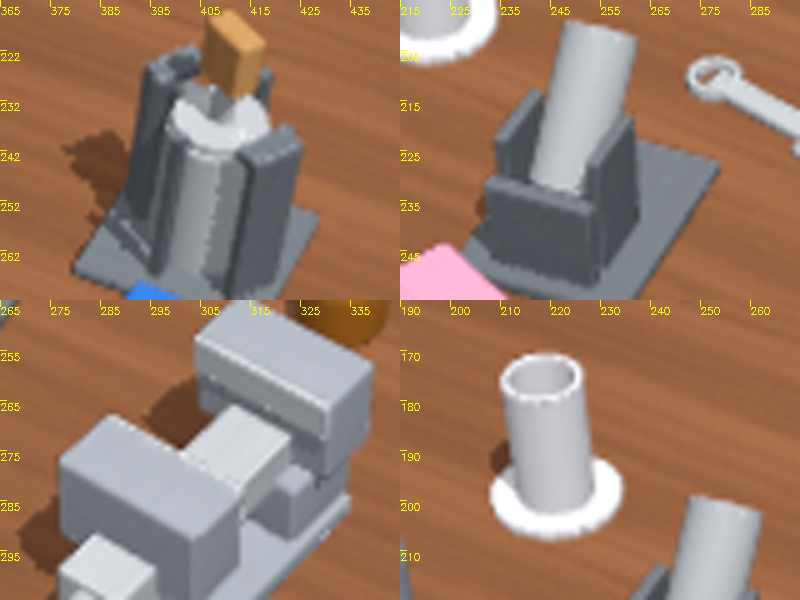

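```bash
cat > geo.py <<'E'
import numpy as np
from scipy.spatial.transform import Rotation as R
from plant import camera_info
C={n:camera_info(n) for n in ("scene","top")}
def rot(q): return R.from_quat(q,scalar_first=True)
def ray(n,p):
    c=C[n]; d=rot(c["orientation"]).apply(np.linalg.inv(c["K"])@[p[0],p[1],1]); return np.array(c["origin"]),d/np.linalg.norm(d)
def onz(n,p,z):
    o,d=ray(n,p); return o+d*(z-o[2])/d[2]
def tri(pt,ps):
    A=np.zeros((3,3));b=np.zeros(3);L=[]
    for n,p in (("top",pt),("scene",ps)):
        o,d=ray(n,p);M=np.eye(3)-np.outer(d,d);A+=M;b+=M@o;L.append((o,M))
    x=np.linalg.solve(A,b);return x.round(4),[round(float(np.linalg.norm(M@(x-o)))*1000,1) for o,M in L]
def proj(n,X):
    c=C[n];v=rot(c["orientation"]).inv().apply(np.array(X)-c["origin"]);q=c["K"]@v;return (q[:2]/q[2]).round(1)
E
python3 - <<'E'
from geo import *
ang=lambda a,b:np.degrees(np.arctan2(b[1]-a[1],b[0]-a[0])).round(1)
T=lambda u,v,o:(o[0]+u/5-.4,o[1]+v/5-.4)
print("cup rim",tri((491.1,287.6),(218.1,175.1)),onz("top",(491.1,287.6),.088),onz("scene",(218.1,175.1),.088),"foot",onz("top",(477.8,292.3),.006))
print("mouth",tri((410.7,259.9),(254.8,200.6)))
H=(198,292);P=(360,226);V=(260,175)
f=[onz("top",T(*q,P),.008) for q in ((62,45),(125,298),(333,262),(255,0))]
print("potfoot",f,ang(f[1],f[0]),ang(f[1],f[2]))
# tube silhouette edges in top
print("vise",tri((297.65,209.25),(308.25,267.35)),onz("top",(297.65,209.25),.105),onz("scene",(308.25,267.35),.105))
j=[onz("top",T(*q,V),.105) for q in ((107,103),(287,112),(92,233),(275,245))]
print("jaw",ang(j[0],j[1]),ang(j[2],j[3]),np.linalg.norm(j[0]-j[1]),np.linalg.norm(j[0]-j[2]))
h=[onz("top",T(*q,H),.008) for q in ((83,49),(293,33),(307,250),(92,268))]
print("holder foot c",np.mean(h,0),[ang(h[i],h[(i+1)%4]) for i in range(4)],[np.linalg.norm(h[i]-h[(i+1)%4]).round(3) for i in range(4)])
print("flange",onz("top",T(165,136,H),.094),onz("scene",(408.2,236),.094),tri(T(165,136,H),(408.2,236)))
print("knobtop",onz("top",T(143,123,H),.142),tri(T(143,123,H),(411.8,217.2)))
k=[onz("top",T(*q,H),.142) for q in ((118,92),(102,120),(168,155),(187,127))]
print("knob",ang(k[0],k[3]),ang(k[1],k[2]),np.linalg.norm(k[0]-k[3]),np.linalg.norm(k[0]-k[1]))
o=C["top"]["origin"];print(rot(C["top"]["orientation"]).as_matrix().round(2))
E
```

```text
cup rim (array([ 0.456 , -0.2675,  0.0863]), [0.4, 0.4]) [ 0.45566133 -0.26643474  0.088     ] [ 0.45779749 -0.26636271  0.088     ] foot [ 0.45607599 -0.26523975  0.006     ]
mouth (array([ 0.5222, -0.0949,  0.1108]), [0.8, 0.8])
potfoot [array([ 0.60690776, -0.03123316,  0.008     ]), array([ 0.48444168, -0.05021644,  0.008     ]), array([ 0.495862  , -0.14869057,  0.008     ]), array([ 0.6238869 , -0.12530491,  0.008     ])] 8.8 -83.4
vise (array([0.6515, 0.1412, 0.1004]), [0.5, 0.5]) [0.64987923 0.14163537 0.105     ] [0.6555287  0.14292669 0.105     ]
jaw -96.2 -97.1 0.07990986933036519 0.060069649426241094
holder foot c [0.42049047 0.29553861 0.008     ] [np.float64(-88.8), np.float64(-178.1), np.float64(91.5), np.float64(1.7)] [np.float64(0.097), np.float64(0.099), np.float64(0.097), np.float64(0.099)]
flange [0.4198932  0.29536286 0.094     ] [0.42675441 0.29692548 0.094     ] (array([0.4205, 0.2957, 0.0885]), [0.5, 0.5])
knobtop [0.42158722 0.29676624 0.142     ] (array([0.4208, 0.2955, 0.1504]), [0.2, 0.2])
knob -119.5 -120.5 0.03169694140552745 0.0127498772535238
[[-0.06 -0.97  0.23]
 [-1.    0.05 -0.02]
 [ 0.   -0.23 -0.97]]
```

```bash
cat > mv.py <<'E'
from geo import *
from plant import get_obs,bot
def down(psi):   # tool down, y axis at yaw psi deg
    p=np.radians(psi);y=np.array([np.cos(p),np.sin(p),0]);z=np.array([0,0,-1.]);return R.from_matrix(np.c_[np.cross(y,z),y,z])
def plan(p1,r1,n,p0=None,r0=None):
    o=get_obs()
    p0=o["ee_pos"] if p0 is None else np.array(p0,float); r0=rot(o["tool_rot"]) if r0 is None else r0
    w=(r0.inv()*r1).as_rotvec(); st=R.from_rotvec(w/n); rows=[];r=r0;d=(np.array(p1)-p0)/n
    for i in range(n):
        rows.append([round(float(v),2) for v in list(r.inv().apply(d)/.06)+list(w/n/.12)]);r=r*st
    print(*rows,sep="\n")
def st():
    o=get_obs();r=rot(o["tool_rot"]).as_matrix()
    print("t",round(float(o["clock"]),2),"p",o["ee_pos"].round(4),"f",o["ft_force"].round(2),"w",round(float(o["grip_width"]),4),"gf",round(float(o["grip_force"]),1),"psi",np.degrees(np.arctan2(r[1,1],r[0,1])).round(1),"z",r[:,2].round(3),"q",o["joints"].round(2))
E
python3 - <<'E'
from mv import *
print([a for a in dir(bot) if a[0]!="_"])
a=(.5,-.2,.26)
plan(a,down(-52),10);plan((.4203,.2955,.22),down(-30),10,a,down(-52))
E
python3 -m inch 2>&1 | tail -3
```

```text
['MotionError', 'nose_length']
[0.72, -0.55, -0.04, -0.0, -0.0, -0.34]
[0.74, -0.52, -0.04, -0.0, -0.0, -0.34]
[0.76, -0.49, -0.04, -0.0, -0.0, -0.34]
[0.78, -0.46, -0.05, -0.0, -0.0, -0.34]
[0.8, -0.42, -0.05, -0.0, -0.0, -0.34]
[0.82, -0.39, -0.05, -0.0, -0.0, -0.34]
[0.83, -0.36, -0.05, -0.0, -0.0, -0.34]
[0.85, -0.32, -0.05, -0.0, -0.0, -0.34]
[0.86, -0.29, -0.05, -0.0, -0.0, -0.34]
[0.87, -0.25, -0.05, -0.0, -0.0, -0.34]
[0.4, -0.73, 0.07, 0.0, 0.0, -0.32]
[0.43, -0.72, 0.07, 0.0, 0.0, -0.32]
[0.46, -0.7, 0.07, 0.0, 0.0, -0.32]
[0.49, -0.68, 0.07, 0.0, 0.0, -0.32]
[0.51, -0.66, 0.07, 0.0, 0.0, -0.32]
[0.54, -0.64, 0.07, 0.0, 0.0, -0.32]
[0.56, -0.62, 0.07, 0.0, 0.0, -0.32]
[0.58, -0.6, 0.07, 0.0, 0.0, -0.32]
[0.61, -0.58, 0.07, 0.0, 0.0, -0.32]
[0.63, -0.55, 0.07, 0.0, 0.0, -0.32]
invalid input
```

```bash
python3 -m inch '[[0.72,-0.55,-0.04,0,0,-0.34,0.6],[0.74,-0.52,-0.04,0,0,-0.34,0.6],[0.76,-0.49,-0.04,0,0,-0.34,0.6],[0.78,-0.46,-0.05,0,0,-0.34,0.6],[0.8,-0.42,-0.05,0,0,-0.34,0.6],[0.82,-0.39,-0.05,0,0,-0.34,0.6],[0.83,-0.36,-0.05,0,0,-0.34,0.6],[0.85,-0.32,-0.05,0,0,-0.34,0.6],[0.86,-0.29,-0.05,0,0,-0.34,0.6],[0.87,-0.25,-0.05,0,0,-0.34,0.6]]' 30
python3 - <<'E'
from mv import *
st()
plan((.4203,.2955,.22),down(-30),10)
E
```

```text
clock: 1.4
ee_pos: [0.5001, -0.1995, 0.2618]
tool_rot: [0.0, 0.945, 0.326, -0.0]
ft_force: [1.1, -2.1, -0.6]
grip_width: 0.0523
grip_force: 0.0
t 1.4 p [ 0.5001 -0.1995  0.2618] f [ 1.07 -2.1  -0.59] w 0.0523 gf 0.0 psi -51.9 z [-0. -0. -1.] q [ 0.81  0.1  -0.51  1.67  0.05  1.38 -0.61]
[0.4, -0.73, 0.07, 0.0, 0.0, -0.32]
[0.43, -0.72, 0.07, 0.0, 0.0, -0.32]
[0.46, -0.7, 0.07, 0.0, 0.0, -0.32]
[0.49, -0.68, 0.07, 0.0, 0.0, -0.32]
[0.51, -0.66, 0.07, 0.0, 0.0, -0.32]
[0.54, -0.64, 0.07, 0.0, 0.0, -0.32]
[0.56, -0.62, 0.07, 0.0, 0.0, -0.32]
[0.58, -0.6, 0.07, 0.0, 0.0, -0.32]
[0.61, -0.58, 0.07, 0.0, 0.0, -0.32]
[0.63, -0.55, 0.07, 0.0, 0.0, -0.32]
```

```bash
python3 -m inch '[[0.4,-0.73,0.07,0,0,-0.32,0.6],[0.43,-0.72,0.07,0,0,-0.32,0.6],[0.46,-0.7,0.07,0,0,-0.32,0.6],[0.49,-0.68,0.07,0,0,-0.32,0.6],[0.51,-0.66,0.07,0,0,-0.32,0.6],[0.54,-0.64,0.07,0,0,-0.32,0.6],[0.56,-0.62,0.07,0,0,-0.32,0.6],[0.58,-0.6,0.07,0,0,-0.32,0.6],[0.61,-0.58,0.07,0,0,-0.32,0.6],[0.63,-0.55,0.07,0,0,-0.32,0.6]]' 30
python3 - <<'E'
from mv import *
from plant import capture
import cv2
st()
c=camera_info("wrist");im=capture("wrist")[:,:,::-1]
cv2.imwrite("pics/w1.png",im)
def wp(X):
    v=rot(c["orientation"]).inv().apply(np.array(X)-c["origin"]);th=np.arctan2(np.hypot(v[0],v[1]),v[2]);k=c["K"]
    return np.array([k[0,2],k[1,2]])+k[0,0]*th*v[:2]/np.hypot(v[0],v[1])
for z in (.142,.094,.0): print(z,wp((.4203,.2955,z)).round(1))
for s in (-1,1):
  for t in (-1,1):
    a=np.radians(60);d=np.array([np.cos(a),np.sin(a)])*.015*s+np.array([-np.sin(a),np.cos(a)])*.008*t
    print(wp((.4203+d[0],.2955+d[1],.142)).round(1))
plan((.4203,.2955,.127),down(-30),10)
E
```

```text
clock: 2.65
ee_pos: [0.4194, 0.2958, 0.2197]
tool_rot: [0.001, 0.866, 0.5, 0.0]
ft_force: [0.7, 0.2, -0.6]
grip_width: 0.0524
grip_force: 0.0
t 2.65 p [0.4194 0.2958 0.2197] f [ 0.74  0.21 -0.62] w 0.0524 gf 0.0 psi -29.9 z [ 0.001 -0.001 -1.   ] q [ 0.32  0.12 -1.04  1.78  0.11  1.3  -1.27]
0.142 [320.2 247.9]
0.094 [319.8 229.6]
0.0 [319.3 206.9]
[332.3 269.6]
[308.  269.7]
[332.9 225.3]
[307.7 225.3]
[-0.01, 0.01, 0.15, -0.0, -0.0, 0.01]
[-0.01, 0.01, 0.15, -0.0, -0.0, 0.01]
[-0.01, 0.01, 0.15, -0.0, -0.0, 0.01]
[-0.01, 0.01, 0.15, -0.0, -0.0, 0.01]
[-0.01, 0.01, 0.15, -0.0, -0.0, 0.01]
[-0.01, 0.01, 0.15, -0.0, -0.0, 0.01]
[-0.01, 0.01, 0.15, -0.0, -0.0, 0.01]
[-0.01, 0.01, 0.15, -0.0, -0.0, 0.01]
[-0.01, 0.01, 0.15, -0.0, -0.0, 0.01]
[-0.01, 0.01, 0.15, -0.0, -0.0, 0.01]
```

View pics/w1.png

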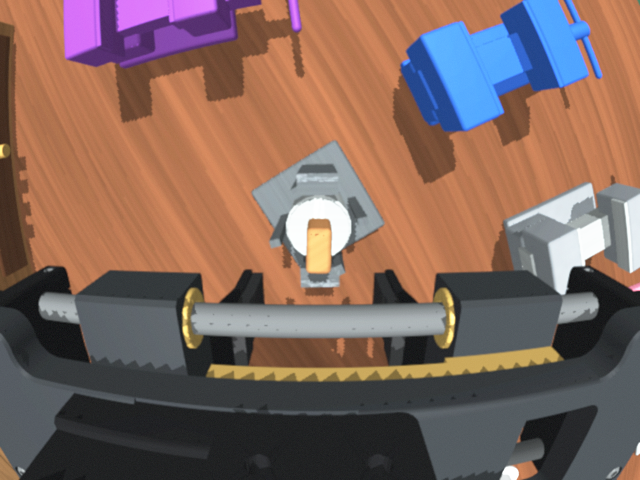

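```bash
python3 -m inch '[[-0.01,0.01,0.31,0,0,0,0.6],[-0.01,0.01,0.31,0,0,0,0.6],[0,0.01,0.31,0,0,0,0.6],[0,0,0.31,0,0,0,0.6],[0,0,0.31,0,0,0,0.6],[0,0,0,0,0,0,0],[0,0,0,0,0,0,0],[0,0,0,0,0,0,0],[0,0,0,0,0,0,0],[0,0,0,0,0,0,0]]' 30
python3 -c "
from mv import *
st()"
```

```text
clock: 3.95
ee_pos: [0.4208, 0.293, 0.1272]
tool_rot: [0.0, 0.866, 0.5, 0.0]
ft_force: [-1.1, 0.5, 1.8]
grip_width: 0.0159
grip_force: 30.0
t 3.95 p [0.4208 0.293  0.1272] f [-1.1   0.46  1.78] w 0.0159 gf 30.0 psi -30.0 z [ 0.001  0.    -1.   ] q [ 0.26  0.23 -1.01  1.89  0.22  1.13 -1.36]
```

```bash
python3 -m inch '[[0,0,0,0,0,0.85,0],[0,0,0,0,0,0.85,0],[0,-0.01,0,0,0,0.85,0],[0,0,0,0,0,0.85,0],[0,-0.01,0,0,0,0.85,0],[0,0,0,0,0,0.85,0],[0,-0.01,0,0,0,0.85,0],[0,0,0,0,0,0.85,0],[0,0,0,0,0,0.85,0],[0,0,0,0,0,0.85,0]]' 30
python3 -c "
from mv import *
st();print(get_obs()['wrist_torque'])"
```

```text
clock: 5.2
ee_pos: [0.42, 0.2945, 0.1272]
tool_rot: [-0.0, 1.0, 0.012, 0.001]
ft_force: [1.0, 2.9, -0.2]
grip_width: 0.0152
grip_force: 30.0
t 5.2 p [0.42   0.2945 0.1272] f [ 0.97  2.89 -0.17] w 0.0152 gf 30.0 psi -88.6 z [ 0.001  0.001 -1.   ] q [ 0.13  0.2  -0.86  1.9   0.17  1.12 -2.34]
[ 0.85932905 -0.06785558  0.15633863]
```

```bash
python3 -m inch '[[0,0,-0.05,0,0,0,0],[0,0,-0.05,0,0,0,0],[0,0,-0.05,0,0,0,0],[0,0,-0.05,0,0,0,0],[0,0,-0.05,0,0,0,0],[0,0,-0.05,0,0,0,0],[0,0,-0.05,0,0,0,0],[0,0,-0.05,0,0,0,0],[0,0,-0.05,0,0,0,0],[0,0,-0.05,0,0,0,0]]' 30
python3 - <<'E'
from mv import *
from plant import capture
import cv2
st()
cv2.imwrite("pics/s2.png",cv2.resize(capture("scene")[150:300,340:480,::-1],None,fx=4,fy=4,interpolation=2))
E
```

```text
clock: 6.45
ee_pos: [0.4196, 0.2941, 0.1569]
tool_rot: [0.0, 1.0, 0.014, 0.0]
ft_force: [0.4, -0.2, -0.2]
grip_width: 0.0157
grip_force: 30.0
t 6.45 p [0.4196 0.2941 0.1569] f [ 0.39 -0.17 -0.16] w 0.0157 gf 30.0 psi -88.4 z [ 0. -0. -1.] q [ 0.15  0.16 -0.87  1.86  0.13  1.18 -2.31]
```

View pics/s2.png

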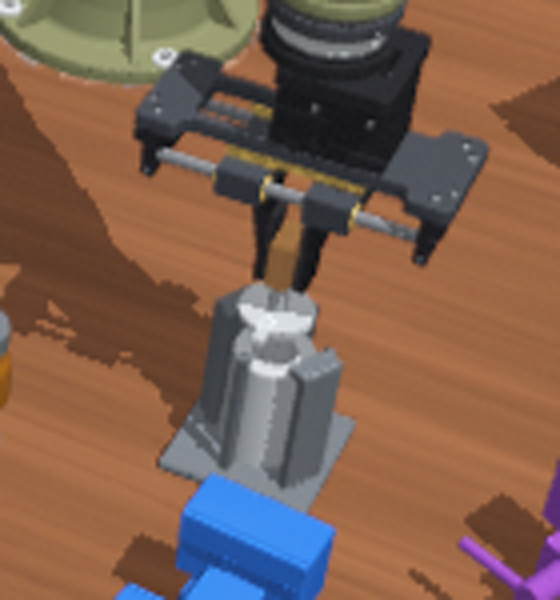

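```bash
python3 -m inch '[[0,0,-0.15,0,0,0,0],[0,0,-0.2,0,0,0,0],[0,0,-0.2,0,0,0,0],[0,0,-0.2,0,0,0,0],[0,0,-0.2,0,0,0,0],[0,0,-0.2,0,0,0,0],[0,0,-0.2,0,0,0,0],[0,0,-0.2,0,0,0,0],[0,0,-0.2,0,0,0,0],[0,0,-0.15,0,0,0,0]]' 30
cat >> mv.py <<'E'
M=np.array([.5222,-.0949,.1108]);U=7.7
c,s=np.cos(np.radians(U)),np.sin(np.radians(U))
def ax(t): t=np.radians(t);return np.array([-np.sin(t)*c,-np.sin(t)*s,np.cos(t)])
u=ax(38);e=ax(128)
def tilt(t): z=-ax(t);y=np.array([s,-c,0]);return R.from_matrix(np.c_[np.cross(y,z),y,z])
def tcp(h,t,off): return M+h*u+off*e+.117*ax(t)   # h: tip height above mouth along pot axis
E
python3 - <<'E'
from mv import *
st()
T=tcp(.02,28,.004);print(T)
plan((.47,-.0,.28),tilt(14),10);plan(T+[0,0,.033],tilt(28),10,(.47,0,.28),tilt(14))
E
```

```text
clock: 7.75
ee_pos: [0.4197, 0.2942, 0.2715]
tool_rot: [-0.0, 1.0, 0.014, 0.0]
ft_force: [-0.6, -0.1, -1.2]
grip_width: 0.0158
grip_force: 30.0
t 7.75 p [0.4197 0.2942 0.2715] f [-0.58 -0.08 -1.25] w 0.0158 gf 30.0 psi -88.4 z [ 0.  0. -1.] q [ 0.19  0.06 -0.87  1.7   0.04  1.4  -2.24]
[ 0.45244128 -0.10433175  0.22740244]
[0.07, 0.49, -0.01, 0.01, 0.2, -0.09]
[0.07, 0.49, -0.01, 0.01, 0.2, -0.09]
[0.06, 0.49, -0.01, 0.01, 0.2, -0.09]
[0.06, 0.49, -0.01, 0.01, 0.2, -0.09]
[0.05, 0.5, -0.01, 0.01, 0.2, -0.09]
[0.05, 0.5, -0.01, 0.01, 0.2, -0.09]
[0.04, 0.5, -0.01, 0.01, 0.2, -0.09]
[0.04, 0.5, -0.01, 0.01, 0.2, -0.09]
[0.03, 0.5, -0.01, 0.01, 0.2, -0.09]
[0.03, 0.5, -0.01, 0.01, 0.2, -0.09]
[-0.06, 0.17, 0.02, -0.0, 0.2, 0.0]
[-0.06, 0.17, 0.02, -0.0, 0.2, 0.0]
[-0.06, 0.17, 0.02, -0.0, 0.2, 0.0]
[-0.06, 0.17, 0.01, -0.0, 0.2, 0.0]
[-0.06, 0.17, 0.01, -0.0, 0.2, 0.0]
[-0.06, 0.17, 0.01, -0.0, 0.2, 0.0]
[-0.06, 0.17, 0.01, -0.0, 0.2, 0.0]
[-0.06, 0.17, 0.01, -0.0, 0.2, 0.0]
[-0.06, 0.17, 0.01, -0.0, 0.2, 0.0]
[-0.06, 0.17, 0.01, -0.0, 0.2, 0.0]
```

```bash
python3 -m inch '[[0.07,0.49,-0.01,0,0.2,-0.09,0],[0.07,0.49,-0.01,0,0.2,-0.09,0],[0.06,0.49,-0.01,0,0.2,-0.09,0],[0.06,0.49,-0.01,0,0.2,-0.09,0],[0.05,0.5,-0.01,0,0.2,-0.09,0],[0.05,0.5,-0.01,0,0.2,-0.09,0],[0.04,0.5,-0.01,0,0.2,-0.09,0],[0.04,0.5,-0.01,0,0.2,-0.09,0],[0.03,0.5,-0.01,0,0.2,-0.09,0],[0.03,0.5,-0.01,0,0.2,-0.09,0]]' 30
python3 - <<'E'
from mv import *
st()
plan(tcp(.02,28,.004)+[0,0,.033],tilt(28),10)
E
```

```text
clock: 9.0
ee_pos: [0.4713, -0.0013, 0.2806]
tool_rot: [-0.002, 0.99, 0.068, 0.12]
ft_force: [0.4, 0.0, -0.8]
grip_width: 0.016
grip_force: 30.0
t 9.0 p [ 0.4713 -0.0013  0.2806] f [ 0.37  0.05 -0.82] w 0.016 gf 30.0 psi -82.2 z [ 0.237  0.019 -0.971] q [ 0.42 -0.27 -0.38  1.97 -0.14  1.19 -1.36]
[-0.06, 0.17, 0.02, 0.01, 0.21, 0.0]
[-0.06, 0.17, 0.02, 0.01, 0.21, 0.0]
[-0.06, 0.17, 0.02, 0.01, 0.21, 0.0]
[-0.06, 0.17, 0.02, 0.01, 0.21, 0.0]
[-0.06, 0.17, 0.02, 0.01, 0.21, 0.0]
[-0.06, 0.17, 0.01, 0.01, 0.21, 0.0]
[-0.06, 0.17, 0.01, 0.01, 0.21, 0.0]
[-0.06, 0.17, 0.01, 0.01, 0.21, 0.0]
[-0.06, 0.17, 0.01, 0.01, 0.21, 0.0]
[-0.06, 0.17, 0.01, 0.01, 0.21, 0.0]
```

```bash
cat > fk.py <<'E'
import numpy as np,itertools
from scipy.optimize import least_squares
from scipy.spatial.transform import Rotation as R
D=[([1.329,.3218,-.0701,1.4517,.0226,1.3708,-.0569],[.1643,-.6283,.2325]),
([.81,.1,-.51,1.67,.05,1.38,-.61],[.5001,-.1995,.2618]),
([.32,.12,-1.04,1.78,.11,1.3,-1.27],[.4194,.2958,.2197]),
([.26,.23,-1.01,1.89,.22,1.13,-1.36],[.4208,.293,.1272]),
([.13,.2,-.86,1.9,.17,1.12,-2.34],[.42,.2945,.1272]),
([.15,.16,-.87,1.86,.13,1.18,-2.31],[.4196,.2941,.1569]),
([.19,.06,-.87,1.7,.04,1.4,-2.24],[.4197,.2942,.2715]),
([.42,-.27,-.38,1.97,-.14,1.19,-1.36],[.4713,-.0013,.2806])]
rz=lambda t:R.from_euler('z',t); ry=lambda t:R.from_euler('y',t)
def fk(q,S,p):
    h,a,b,L,o1,o2,x1,x2,x3=p
    r=rz(S[0]*q[0]+o1)*ry(q[1]); P=np.array([0,0,h])
    r=r*rz(S[1]*q[2]); P=P+r.apply([x1,0,a]); r=r*ry(q[3]); P=P+r.apply([x2,0,b])
    r=r*rz(S[2]*q[4]); r=r*ry(q[5]); P=P+r.apply([x3,0,L]); return P,r
if __name__=="__main__":
    for S in itertools.product((1,-1),repeat=3):
        f=lambda p:np.concatenate([fk(q,S,p)[0]-x for q,x in D]+[0.01*np.array(p[6:])])
        best=min((least_squares(f,[.35,.4,.4,.3,o,0,0,0,0]) for o in (0,)),key=lambda r:r.cost)
        print(S,np.sqrt(2*best.cost/24).round(4),best.x.round(3),np.round(fk(D[-1][0],S,best.x)[1].as_matrix()[:,2],2))
E
python3 fk.py
```

```text
(1, 1, 1) 0.185 [-1.3770e+00 -1.9350e+00  3.2000e-02 -1.2650e+00  9.0800e-01  8.7556e+01
  1.0590e+00 -2.4840e+00  1.3420e+00] [ 0.16  0.17 -0.97]
(1, 1, -1) 0.1533 [-2.32000e-01 -2.79400e+00 -1.68000e-01 -2.07600e+00  5.39000e-01
 -2.37985e+02  6.94000e-01 -1.24500e+00  3.81000e-01] [ 0.07  0.32 -0.95]
(1, -1, 1) 0.1698 [-9.00000000e-03 -1.99400000e+00  2.83000000e-01 -8.54000000e-01
 -4.53000000e-01 -3.67351925e+07  7.75000000e-01 -1.58300000e+00
  9.63000000e-01] [ 0.29 -0.14 -0.95]
(1, -1, -1) 0.1682 [-0.99  -2.011  0.143 -1.694 -0.613 53.676  0.501 -1.664  0.528] [ 0.22  0.07 -0.97]
(-1, 1, 1) 0.1576 [ 6.8900000e-01  7.6200000e-01  4.8600000e-01  1.6030000e+00
  1.0760000e+00  1.1074687e+04  3.8400000e-01 -5.8700000e-01
  7.0200000e-01] [ 0.23  0.03 -0.97]
(-1, 1, -1) 0.1461 [-0.286 -0.617  0.252 -1.183  1.119  1.982  0.154 -0.033 -0.102] [ 0.15  0.29 -0.95]
(-1, -1, 1) 0.0118 [ 0.027  0.322  0.489 -0.037 -0.049 10.749 -0.024  0.038 -0.073] [ 0.21 -0.25 -0.95]
(-1, -1, -1) 0.0028 [ 2.78e-01  4.78e-01  5.13e-01  3.75e-01 -4.20e-02 -6.59e+00 -5.00e-03
  2.30e-02 -2.00e-03] [ 0.23  0.01 -0.97]
```

```bash
cat > ik.py <<'E'
from mv import *
import fk
S=(-1,-1,-1);P=[.278,.478,.513,.375,-.042,0,-.005,.023,-.002]
lo=np.array([-2.86,-.3,-1.38,.06,-1.56,.09]);hi=np.array([2.86,2.09,1.24,2.45,4.7,2.05])
def err(p,z,q0):
    f=lambda q:np.r_[(fk.fk(q,S,P)[0]-p)*10,(fk.fk(q,S,P)[1].as_matrix()[:,2]-z)*3]
    r=min((least(f,g) for g in (q0,q0*[1,1,-1,1,1,1],q0*[1,1,0,1,0,1])),key=lambda r:r.cost)
    x,rr=fk.fk(r.x,S,P);return np.linalg.norm(x-p),np.degrees(np.arccos(np.clip(rr.as_matrix()[:,2]@z,-1,1))),r.x
from scipy.optimize import least_squares
def least(f,g): return least_squares(f,np.clip(g,lo+.01,hi-.01),bounds=(lo,hi))
if __name__=="__main__":
  q0=get_obs()["joints"][:6]
  for t in (22,25,28,32,38):
    for h,dz in ((.02,.033),(.02,0),(0,0),(-.03,0),(-.05,0),(-.065,0)):
        off={22:.006,25:.005,28:.004,32:.002,38:0}[t]
        a=err(tcp(h,t,off)+[0,0,dz],-ax(t),q0);print(t,h,dz,tcp(h,t,off).round(3),round(a[0]*1000,1),a[1].round(1),a[2].round(2))
E
python3 ik.py
```

```text
22 0.02 0.033 [ 0.462 -0.103  0.231] 4.5 0.9 [ 0.32 -0.3   0.    2.06 -0.21  1.06]
22 0.02 0 [ 0.462 -0.103  0.231] 0.3 0.1 [ 0.32 -0.3   0.    2.13 -0.22  0.98]
22 0 0 [ 0.474 -0.101  0.216] 0.0 0.0 [ 0.14 -0.26  0.14  2.14 -0.16  0.93]
22 -0.03 0 [ 0.492 -0.099  0.192] 0.0 0.0 [ 0.12 -0.2   0.14  2.14 -0.18  0.86]
22 -0.05 0 [ 0.505 -0.097  0.176] 0.0 0.0 [ 0.12 -0.16  0.14  2.14 -0.19  0.82]
22 -0.065 0 [ 0.514 -0.096  0.164] 0.0 0.0 [ 0.29 -0.12 -0.04  2.14 -0.23  0.79]
25 0.02 0.033 [ 0.457 -0.104  0.23 ] 12.7 2.5 [ 0.36 -0.3   0.    2.08 -0.26  1.04]
25 0.02 0 [ 0.457 -0.104  0.23 ] 8.4 1.6 [ 0.36 -0.3   0.    2.15 -0.27  0.95]
25 0 0 [ 0.469 -0.102  0.214] 0.5 0.1 [ 0.33 -0.3   0.    2.18 -0.27  0.89]
25 -0.03 0 [ 0.488 -0.1    0.19 ] 0.0 0.0 [ 0.2  -0.24  0.09  2.19 -0.24  0.81]
25 -0.05 0 [ 0.5   -0.098  0.174] 0.0 0.0 [ 0.49 -0.2  -0.18  2.19 -0.33  0.78]
25 -0.065 0 [ 0.509 -0.097  0.163] 0.0 0.0 [ 0.28 -0.16  0.    2.19 -0.28  0.74]
28 0.02 0.033 [ 0.452 -0.104  0.227] 20.4 4.0 [ 0.4  -0.3   0.    2.1  -0.32  1.02]
28 0.02 0 [ 0.452 -0.104  0.227] 16.0 2.9 [ 0.4  -0.3   0
[... 604 characters left out ...]
01  0.185] 3.5 0.5 [ 0.39 -0.3   0.    2.29 -0.45  0.72]
32 -0.05 0 [ 0.49  -0.099  0.169] 0.0 0.0 [ 0.23 -0.27  0.11  2.3  -0.4   0.65]
32 -0.065 0 [ 0.499 -0.098  0.158] 0.0 0.0 [ 0.26 -0.23  0.08  2.3  -0.44  0.62]
38 0.02 0.033 [ 0.439 -0.106  0.219] 40.0 7.7 [ 0.61 -0.3   0.    2.21 -0.64  0.97]
38 0.02 0 [ 0.439 -0.106  0.219] 34.4 6.1 [ 0.61 -0.3   0.    2.29 -0.68  0.88]
38 0 0 [ 0.451 -0.105  0.203] 27.1 4.4 [ 0.56 -0.3   0.    2.32 -0.68  0.8 ]
38 -0.03 0 [ 0.469 -0.102  0.179] 13.7 1.9 [ 0.48 -0.3   0.    2.36 -0.69  0.68]
38 -0.05 0 [ 0.481 -0.1    0.164] 2.8 0.4 [ 0.44 -0.3   0.    2.39 -0.69  0.6 ]
38 -0.065 0 [ 0.49  -0.099  0.152] 0.0 0.0 [ 0.2  -0.28  0.19  2.4  -0.61  0.52]
```

```bash
python3 - <<'E'
from mv import *
A=M+[0,0,.04]+.117*ax(16)
plan(A,tilt(16),10)
B=tcp(0.005,22,.004);print(A,B)
plan(B,tilt(22),10,A,tilt(16))
E
```

```text
[0.0, 0.17, 0.03, 0.01, 0.03, 0.0]
[0.0, 0.17, 0.03, 0.01, 0.03, 0.0]
[0.0, 0.17, 0.03, 0.01, 0.03, 0.0]
[0.0, 0.17, 0.03, 0.01, 0.03, 0.0]
[0.0, 0.17, 0.03, 0.01, 0.03, 0.0]
[0.0, 0.17, 0.03, 0.01, 0.03, 0.0]
[0.0, 0.17, 0.03, 0.01, 0.03, 0.0]
[0.0, 0.17, 0.03, 0.01, 0.03, 0.0]
[0.0, 0.17, 0.03, 0.01, 0.03, 0.0]
[0.0, 0.17, 0.03, 0.01, 0.03, 0.0]
[ 0.49024122 -0.099221    0.26326762] [ 0.47259205 -0.10160726  0.22075792]
[-0.05, -0.0, 0.06, 0.0, 0.09, -0.0]
[-0.05, -0.0, 0.06, 0.0, 0.09, -0.0]
[-0.05, -0.0, 0.06, 0.0, 0.09, -0.0]
[-0.05, -0.0, 0.06, 0.0, 0.09, -0.0]
[-0.05, -0.0, 0.06, 0.0, 0.09, -0.0]
[-0.05, -0.0, 0.06, 0.0, 0.09, -0.0]
[-0.05, -0.0, 0.06, 0.0, 0.09, -0.0]
[-0.05, -0.0, 0.06, 0.0, 0.09, -0.0]
[-0.05, -0.0, 0.06, 0.0, 0.09, -0.0]
[-0.05, -0.0, 0.06, 0.0, 0.09, -0.0]
```

```bash
python3 -m inch '[[0,0.17,0.03,0.01,0.03,0,0],[0,0.17,0.03,0.01,0.03,0,0],[0,0.17,0.03,0.01,0.03,0,0],[0,0.17,0.03,0.01,0.03,0,0],[0,0.17,0.03,0.01,0.03,0,0],[0,0.17,0.03,0.01,0.03,0,0],[0,0.17,0.03,0.01,0.03,0,0],[0,0.17,0.03,0.01,0.03,0,0],[0,0.17,0.03,0.01,0.03,0,0],[0,0.17,0.03,0.01,0.03,0,0]]' 30
python3 - <<'E'
from mv import *
from plant import capture
from mont import mont
import cv2
st()
o=get_obs();tip=o["ee_pos"]+rot(o["tool_rot"]).apply([.0015,0,.117]);print("tip",tip)
for n in ("top","scene"): print(n,"tip",proj(n,tip),"M",proj(n,M),"Mbot",proj(n,M-.085*u),"M rims",proj(n,M+.02*e),proj(n,M-.02*e))
a=capture("top")[:,:,::-1];b=capture("scene")[:,:,::-1]
f=lambda i,x,y:cv2.resize(i[y:y+100,x:x+80],None,fx=5,fy=5,interpolation=2)
cv2.imwrite("pics/hov.png",np.hstack([f(a,370,200),f(b,220,150)]))
plan(tcp(0.005,22,.004),tilt(22),10)
E
```

```text
clock: 10.25
ee_pos: [0.4899, -0.1017, 0.2637]
tool_rot: [-0.009, 0.988, 0.068, 0.137]
ft_force: [-0.0, -0.2, -0.8]
grip_width: 0.0157
grip_force: 30.0
t 10.25 p [ 0.4899 -0.1017  0.2637] f [-0.04 -0.17 -0.76] w 0.0157 gf 30.0 psi -82.1 z [ 0.27   0.036 -0.962] q [ 0.49 -0.2  -0.23  1.96 -0.16  1.12 -1.13]
tip [ 0.52287143 -0.09727251  0.15148812]
top tip [416.1 255.5] M [411.  259.7] Mbot [399.8 243.3] M rims [411.6 267.9] [410.5 251.4]
scene tip [253.2 188.1] M [255.1 200.7] Mbot [247.7 232.2] M rims [258.1 200.9] [252.1 200.5]
[-0.05, -0.01, 0.06, 0.0, 0.09, 0.0]
[-0.05, -0.01, 0.06, 0.0, 0.09, 0.0]
[-0.05, -0.01, 0.06, 0.0, 0.09, 0.0]
[-0.05, -0.01, 0.06, 0.0, 0.09, 0.0]
[-0.05, -0.01, 0.06, 0.0, 0.09, 0.0]
[-0.05, -0.01, 0.06, 0.0, 0.09, 0.0]
[-0.05, -0.01, 0.06, 0.0, 0.09, 0.0]
[-0.05, -0.01, 0.06, 0.0, 0.09, 0.0]
[-0.05, -0.01, 0.06, 0.0, 0.09, 0.0]
[-0.05, -0.01, 0.06, 0.0, 0.09, 0.0]
```

View pics/hov.png

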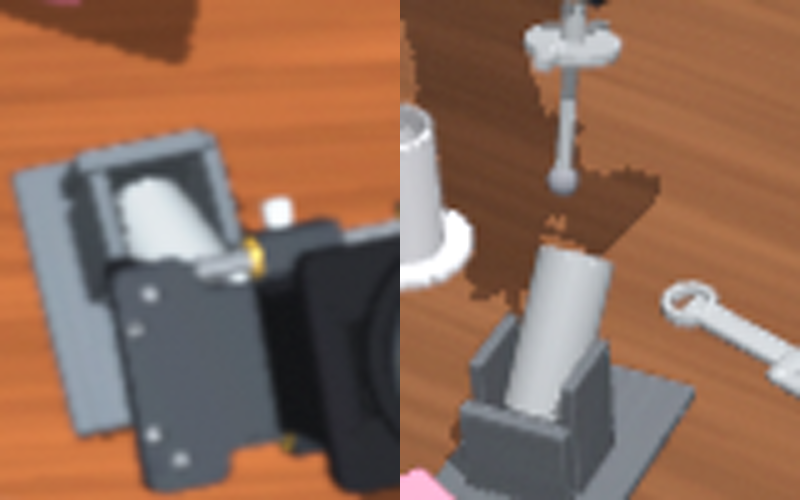

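```bash
python3 -m inch '[[-0.05,-0.01,0.06,0,0.09,0,0],[-0.05,-0.01,0.06,0,0.09,0,0],[-0.05,-0.01,0.06,0,0.09,0,0],[-0.05,0,0.06,0,0.09,0,0],[-0.05,-0.01,0.06,0,0.09,0,0],[-0.05,-0.01,0.06,0,0.09,0,0],[-0.05,0,0.06,0,0.09,0,0],[-0.05,-0.01,0.06,0,0.09,0,0],[-0.05,0,0.06,0,0.09,0,0],[-0.05,0,0.06,0,0.09,0,0]]' 30
cat >> mv.py <<'E'
def tipinfo():
    o=get_obs();r=rot(o["tool_rot"]);tip=o["ee_pos"]+r.apply([.0015,0,.117]);v=tip-M;d=-r.as_matrix()[:,2]
    print("tip h",(v@u).round(4),"e",(v@e).round(4),"lat",(v@np.array([s,-c,0])).round(4),"ang",np.degrees(np.arccos(d@u)).round(1),"F.u",(o["ft_force"]@u).round(2),"F.e",(o["ft_force"]@e).round(2))
E
python3 - <<'E'
from mv import *
st();tipinfo()
plan(tcp(-.028,27,.003),tilt(27),10)
E
```

```text
clock: 11.6
ee_pos: [0.4724, -0.0999, 0.2199]
tool_rot: [-0.012, 0.979, 0.068, 0.191]
ft_force: [0.7, -0.3, -1.3]
grip_width: 0.0157
grip_force: 30.0
t 11.6 p [ 0.4724 -0.0999  0.2199] f [ 0.7  -0.31 -1.29] w 0.0157 gf 30.0 psi -82.1 z [ 0.371  0.05  -0.927] q [ 0.48 -0.28 -0.18  2.14 -0.26  0.94 -1.02]
tip h 0.0039 e 0.0031 lat -0.0017 ang 16.0 F.u -1.42 F.e 0.28
[0.0, 0.0, 0.05, -0.0, 0.07, 0.0]
[-0.0, 0.0, 0.05, -0.0, 0.07, 0.0]
[-0.0, 0.0, 0.05, -0.0, 0.07, 0.0]
[-0.0, 0.0, 0.05, -0.0, 0.07, 0.0]
[-0.0, 0.0, 0.05, -0.0, 0.07, 0.0]
[-0.0, 0.0, 0.05, -0.0, 0.07, 0.0]
[-0.0, 0.0, 0.05, -0.0, 0.07, 0.0]
[-0.0, 0.0, 0.05, -0.0, 0.07, 0.0]
[-0.0, 0.0, 0.05, -0.0, 0.07, 0.0]
[-0.0, 0.0, 0.05, -0.0, 0.07, 0.0]
```

```bash
python3 -m inch '[[0,0.01,0.05,0,0.07,0,0],[0,0.01,0.05,0,0.07,0,0],[0,0.01,0.05,0,0.07,0,0],[0,0,0.05,0,0.07,0,0],[0,0,0.05,0,0.07,0,0],[0,0,0.05,0,0.07,0,0],[0,0,0.05,0,0.07,0,0],[0,0,0.05,0,0.07,0,0],[0,0,0.05,0,0.07,0,0],[0,0,0.05,0,0.07,0,0]]' 30
python3 - <<'E'
from mv import *
st();tipinfo()
plan(tcp(-.038,28,.003),tilt(28),10)
E
```

```text
clock: 12.85
ee_pos: [0.485, -0.1, 0.1926]
tool_rot: [-0.015, 0.97, 0.067, 0.231]
ft_force: [0.5, 0.8, -1.2]
grip_width: 0.0159
grip_force: 30.0
t 12.85 p [ 0.485  -0.1     0.1926] f [ 0.46  0.76 -1.17] w 0.0159 gf 30.0 psi -82.1 z [ 0.447  0.061 -0.892] q [ 0.46 -0.28 -0.15  2.22 -0.33  0.79 -0.94]
tip h -0.0275 e 0.0005 lat -0.0 ang 11.2 F.u -1.27 F.e 0.28
[-0.0, -0.0, 0.02, -0.0, 0.02, 0.0]
[-0.0, -0.0, 0.02, -0.0, 0.02, 0.0]
[-0.0, -0.0, 0.02, -0.0, 0.02, 0.0]
[-0.0, -0.0, 0.02, -0.0, 0.02, 0.0]
[-0.0, -0.0, 0.02, -0.0, 0.02, 0.0]
[-0.0, -0.0, 0.02, -0.0, 0.02, 0.0]
[-0.0, -0.0, 0.02, -0.0, 0.02, 0.0]
[-0.0, -0.0, 0.02, -0.0, 0.02, 0.0]
[-0.0, -0.0, 0.02, -0.0, 0.02, 0.0]
[-0.0, -0.0, 0.02, -0.0, 0.02, 0.0]
```

```bash
python3 -m inch '[[0,0,0.02,0,0.02,0,0],[0,0,0.02,0,0.02,0,0],[0,0,0.02,0,0.02,0,0],[0,0,0.02,0,0.02,0,0],[0,0,0.02,0,0.02,0,0],[0,0,0.02,0,0.02,0,0],[0,0,0.02,0,0.02,0,0],[0,0,0.02,0,0.02,0,0],[0,0,0,0,0,0,0],[0,0,0,0,0,0,0]]' 30
python3 -c "
from mv import *
st();tipinfo()"
python3 -m inch '[[0.01,0,0.01,0,0,0,0],[0,0,0.02,0,0,0,0],[0,0,0.01,0,0,0,0],[0,0,0.01,0,0,0,0],[0,0,0.01,0,0,0,0],[0,0,0.01,0,0,0,0],[0,0,0,0,0,0,0],[0,0,0,0,0,0,0],[0,0,0,0,0,0,0],[0,0,0,0,0,0,0]]' 30
python3 -c "
from mv import *
st();tipinfo()"
```

```text
clock: 14.1
ee_pos: [0.4893, -0.0994, 0.1843]
tool_rot: [-0.016, 0.968, 0.067, 0.24]
ft_force: [0.2, 0.9, -1.3]
grip_width: 0.0158
grip_force: 30.0
t 14.1 p [ 0.4893 -0.0994  0.1843] f [ 0.17  0.95 -1.34] w 0.0158 gf 30.0 psi -82.1 z [ 0.463  0.063 -0.884] q [ 0.45 -0.27 -0.15  2.24 -0.35  0.75 -0.92]
tip h -0.0371 e 0.0 lat -0.0 ang 10.1 F.u -1.24 F.e 0.59
clock: 15.35
ee_pos: [0.4918, -0.0991, 0.1809]
tool_rot: [-0.016, 0.968, 0.067, 0.24]
ft_force: [-1.0, 0.1, -1.2]
grip_width: 0.0161
grip_force: 30.0
t 15.35 p [ 0.4918 -0.0991  0.1809] f [-1.02  0.12 -1.16] w 0.0161 gf 30.0 psi -82.1 z [ 0.464  0.063 -0.884] q [ 0.45 -0.26 -0.15  2.24 -0.35  0.74 -0.92]
tip h -0.0413 e 0.0001 lat 0.0 ang 10.1 F.u -0.31 F.e 1.5
```

```bash
python3 -m inch '[[0.01,0,0.01,0,0,0,0],[0,0,0.01,0,0,0,0],[0,0,0.01,0,0,0,0],[0,0,0.01,0,0,0,0],[0,0,0.01,0,0,0,0],[0,0,0,0,0,0,0],[0,0,0,0,0,0,0],[0,0,0,0,0,0,0],[0,0,0,0,0,0,0],[0,0,0,0,0,0,0]]' 30 >/dev/null
python3 -c "
from mv import *
st();tipinfo()"
python3 -m inch '[[0.01,0,0.01,0,0,0,0],[0,0,0.01,0,0,0,0],[0,0,0.01,0,0,0,0],[0,0,0.01,0,0,0,0],[0,0,0.01,0,0,0,0],[0,0,0,0,0,0,0],[0,0,0,0,0,0,0],[0,0,0,0,0,0,0],[0,0,0,0,0,0,0],[0,0,0,0,0,0,0]]' 30 >/dev/null
python3 -c "
from mv import *
st();tipinfo()"
```

```text
t 16.6 p [ 0.4937 -0.0988  0.1785] f [-1.01  0.3   0.63] w 0.0159 gf 30.0 psi -82.1 z [ 0.464  0.063 -0.884] q [ 0.45 -0.26 -0.15  2.24 -0.35  0.74 -0.92]
tip h -0.0444 e 0.0001 lat 0.0 ang 10.1 F.u 1.09 F.e 0.37
t 17.85 p [ 0.4956 -0.0985  0.1761] f [-2.27 -0.04  2.39] w 0.0157 gf 30.0 psi -82.1 z [ 0.464  0.063 -0.884] q [ 0.45 -0.25 -0.15  2.24 -0.35  0.73 -0.92]
tip h -0.0474 e -0.0 lat -0.0 ang 10.1 F.u 3.27 F.e 0.3
```

```bash
python3 -m inch '[[0,0,0.01,0,0,0,0],[0,0,0,0,0,0,0],[0,0,0.01,0,0,0,0],[0,0,0,0,0,0,0],[0,0,0,0,0,0,0],[0,0,0,0,0,0,0],[0,0,0,0,0,0,0],[0,0,0,0,0,0,0],[0,0,0,0,0,0,0],[0,0,0,0,0,0,0]]' 30 >/dev/null
python3 - <<'E'
from mv import *
st();tipinfo()
B=tcp(0.005,22,.003)
plan(B,tilt(22),10)
A=M+[0,0,.05]+.117*ax(12)
plan(A,tilt(12),10,B,tilt(22))
E
```

```text
t 19.1 p [ 0.4961 -0.0985  0.1751] f [-3.51 -0.83  3.59] w 0.0154 gf 30.0 psi -82.1 z [ 0.464  0.063 -0.884] q [ 0.45 -0.25 -0.15  2.24 -0.36  0.73 -0.92]
tip h -0.0486 e 0.0002 lat 0.0 ang 10.1 F.u 5.04 F.e 0.62
[0.0, -0.0, -0.09, -0.0, -0.09, 0.0]
[0.0, -0.0, -0.09, -0.0, -0.09, 0.0]
[0.0, -0.0, -0.09, -0.0, -0.09, 0.0]
[-0.0, -0.0, -0.09, -0.0, -0.09, 0.0]
[-0.0, -0.0, -0.09, -0.0, -0.09, 0.0]
[-0.0, -0.0, -0.09, -0.0, -0.09, 0.0]
[-0.0, -0.0, -0.09, -0.0, -0.09, 0.0]
[-0.0, -0.0, -0.09, -0.0, -0.09, 0.0]
[-0.0, -0.0, -0.09, -0.0, -0.09, 0.0]
[-0.01, -0.0, -0.09, -0.0, -0.09, 0.0]
[0.07, 0.0, -0.07, -0.0, -0.15, 0.0]
[0.07, 0.0, -0.07, -0.0, -0.15, 0.0]
[0.07, 0.0, -0.07, -0.0, -0.15, 0.0]
[0.07, 0.0, -0.07, -0.0, -0.15, 0.0]
[0.07, 0.0, -0.07, -0.0, -0.15, 0.0]
[0.07, 0.0, -0.07, -0.0, -0.15, 0.0]
[0.06, 0.0, -0.07, -0.0, -0.15, 0.0]
[0.06, 0.0, -0.08, -0.0, -0.15, 0.0]
[0.06, 0.0, -0.08, -0.0, -0.15, 0.0]
[0.06, 0.0, -0.08, -0.0, -0.15, 0.0]
```

```bash
python3 -m inch '[[0,0,-0.09,0,-0.09,0,0],[0,0,-0.09,0,-0.09,0,0],[0,0,-0.09,0,-0.09,0,0],[0,0,-0.09,0,-0.09,0,0],[0,0,-0.09,0,-0.09,0,0],[0,0,-0.09,0,-0.09,0,0],[0,0,-0.09,0,-0.09,0,0],[0,0,-0.09,0,-0.09,0,0],[0,0,-0.09,0,-0.09,0,0],[-0.01,0,-0.09,0,-0.09,0,0]]' 30 >/dev/null
python3 -c "
from mv import *
st();tipinfo()"
python3 -m inch '[[0.06,0,-0.09,0,-0.15,0,0],[0.06,0,-0.09,0,-0.15,0,0],[0.07,0,-0.08,0,-0.15,0,0],[0.07,0,-0.08,0,-0.15,0,0],[0.07,0,-0.08,0,-0.15,0,0],[0.07,0,-0.08,0,-0.15,0,0],[0.06,0,-0.08,0,-0.15,0,0],[0.06,0,-0.08,0,-0.15,0,0],[0.06,0,-0.08,0,-0.15,0,0],[0.06,0,-0.08,0,-0.15,0,0]]' 30 >/dev/null
python3 - <<'E'
from mv import *
st();tipinfo()
plan((.651,.142,.26),down(-82),10)
E
```

```text
t 20.35 p [ 0.4728 -0.1016  0.224 ] f [ 0.54 -0.55 -0.52] w 0.0156 gf 30.0 psi -82.1 z [ 0.366  0.049 -0.929] q [ 0.48 -0.28 -0.18  2.13 -0.25  0.96 -1.02]
tip h 0.0073 e 0.0011 lat 0.0 ang 16.3 F.u -0.69 F.e -0.05
t 21.6 p [ 0.495  -0.0985  0.2823] f [-0.38  0.06 -0.71] w 0.0153 gf 30.0 psi -82.1 z [ 0.195  0.026 -0.981] q [ 0.48 -0.14 -0.26  1.87 -0.11  1.23 -1.19]
tip h 0.0468 e -0.0327 lat -0.0 ang 26.7 F.u -0.33 F.e 0.73
[0.3, -0.36, 0.1, 0.0, -0.16, -0.0]
[0.3, -0.36, 0.09, 0.0, -0.16, -0.0]
[0.3, -0.36, 0.09, 0.0, -0.16, -0.0]
[0.3, -0.36, 0.08, 0.0, -0.16, -0.0]
[0.31, -0.36, 0.07, 0.0, -0.16, -0.0]
[0.31, -0.36, 0.07, 0.0, -0.16, -0.0]
[0.31, -0.36, 0.06, 0.0, -0.16, -0.0]
[0.31, -0.36, 0.06, 0.0, -0.16, -0.0]
[0.31, -0.36, 0.05, 0.0, -0.16, -0.0]
[0.31, -0.36, 0.04, 0.0, -0.16, -0.0]
```

```bash
python3 -m inch '[[0.3,-0.36,0.1,0,-0.16,0,0],[0.3,-0.36,0.09,0,-0.16,0,0],[0.3,-0.36,0.09,0,-0.16,0,0],[0.3,-0.36,0.08,0,-0.16,0,0],[0.31,-0.36,0.07,0,-0.16,0,0],[0.31,-0.36,0.07,0,-0.16,0,0],[0.31,-0.36,0.06,0,-0.16,0,0],[0.31,-0.36,0.06,0,-0.16,0,0],[0.31,-0.36,0.05,0,-0.16,0,0],[0.31,-0.36,0.04,0,-0.16,0,0]]' 30 >/dev/null
python3 - <<'E'
from mv import *
from plant import capture
import cv2
st()
o=get_obs();tip=o["ee_pos"]+rot(o["tool_rot"]).apply([.0015,0,.117])
for n in ("top","scene"): print(n,"tip",proj(n,tip),"slide",proj(n,(.651,.142,.07)))
b=capture("scene")[:,:,::-1]
cv2.imwrite("pics/v.png",cv2.resize(b[200:320,250:370],None,fx=5,fy=5,interpolation=2))
plan((.6495,.142,.192),down(-82),10)
E
```

```text
t 22.85 p [0.6517 0.1418 0.2596] f [ 0.29 -0.27 -0.84] w 0.0156 gf 30.0 psi -82.1 z [ 0.006 -0.001 -1.   ] q [ 0.11  0.38 -0.49  1.36  0.18  1.44 -1.81]
top tip [297.  202.3] slide [297.8 213.3]
scene tip [308.3 255.1] slide [308.8 276.4]
[-0.01, 0.01, 0.11, -0.0, -0.0, 0.0]
[-0.01, 0.01, 0.11, -0.0, -0.0, 0.0]
[-0.01, 0.01, 0.11, -0.0, -0.0, 0.0]
[-0.01, 0.01, 0.11, -0.0, -0.0, 0.0]
[-0.01, 0.01, 0.11, -0.0, -0.0, 0.0]
[-0.01, 0.01, 0.11, -0.0, -0.0, 0.0]
[-0.01, 0.01, 0.11, -0.0, -0.0, 0.0]
[-0.01, 0.01, 0.11, -0.0, -0.0, 0.0]
[-0.01, 0.01, 0.11, -0.0, -0.0, 0.0]
[-0.01, 0.01, 0.11, -0.0, -0.0, 0.0]
```

View pics/v.png

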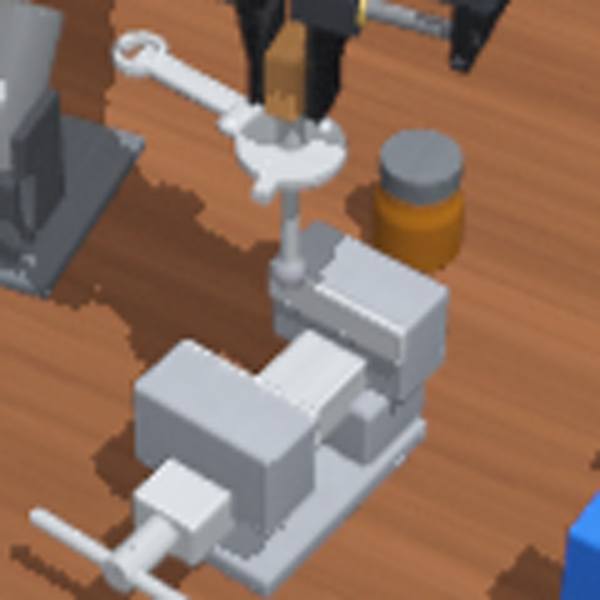

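```bash
python3 -m inch '[[-0.01,0,0.14,0,0,0,0],[-0.01,0,0.14,0,0,0,0],[-0.01,0,0.14,0,0,0,0],[0,0,0.14,0,0,0,0],[0,0,0.14,0,0,0,0],[0,0,0.14,0,0,0,0],[0,0,0.14,0,0,0,0],[0,0,0.12,0,0,0,0],[0,0,0.04,0,0,0,0],[0,0,0,0,0,0,0]]' 30 >/dev/null
python3 -c "
from mv import *
st()"
python3 -m inch '[[0,0,0.01,0,0,0,0],[0,0,0.01,0,0,0,0],[0,0,0.01,0,0,0,0],[0,0,0,0,0,0,0],[0,0,0,0,0,0,0],[0,0,0,0,0,0,0],[0,0,0,0,0,0,0],[0,0,0,0,0,0,0],[0,0,0,0,0,0,0],[0,0,0,0,0,0,0]]' 30 >/dev/null
python3 -c "
from mv import *
st()"
```

```text
t 24.15 p [0.6496 0.1409 0.1913] f [-0.47  0.88 -0.69] w 0.0161 gf 30.0 psi -82.1 z [ 0.007 -0.    -1.   ] q [ 0.11  0.41 -0.49  1.46  0.2   1.31 -1.82]
t 25.4 p [0.6496 0.1409 0.1896] f [ 0.29  0.53 -0.25] w 0.0156 gf 30.0 psi -82.1 z [ 0.007 -0.    -1.   ] q [ 0.11  0.41 -0.49  1.46  0.2   1.31 -1.82]
```

```bash
python3 -m inch '[[0,0,0.01,0,0,0,0],[0,0,0.01,0,0,0,0],[0,0,0.01,0,0,0,0],[0,0,0.01,0,0,0,0],[0,0,0,0,0,0,0],[0,0,0,0,0,0,0],[0,0,0,0,0,0,0],[0,0,0,0,0,0,0],[0,0,0,0,0,0,0],[0,0,0,0,0,0,0]]' 30 >/dev/null
python3 -c "
from mv import *
st()"
```

```text
t 26.65 p [0.6496 0.1409 0.1872] f [ 1.21 -0.38 -1.33] w 0.0155 gf 30.0 psi -82.1 z [ 0.007 -0.    -1.   ] q [ 0.11  0.41 -0.49  1.47  0.2   1.31 -1.82]
```

```bash
python3 -m inch '[[0,0,0.01,0,0,0,0],[0,0,0,0,0,0,0],[0,0,0,0,0,0,0],[0,0,0,0,0,0,0],[0,0,0,0,0,0,0],[0,0,0.01,0,0,0,0],[0,0,0,0,0,0,0],[0,0,0,0,0,0,0],[0,0,0,0,0,0,0],[0,0,0,0,0,0,0]]' 30 >/dev/null
python3 -c "
from mv import *
st()"
```

```text
t 27.9 p [0.6499 0.141  0.1868] f [-1.04 -0.29  5.33] w 0.0155 gf 30.0 psi -82.1 z [ 0.008 -0.    -1.   ] q [ 0.11  0.41 -0.49  1.47  0.2   1.3  -1.82]
```

```bash
python3 -m inch '[[0,0,-0.05,0,0,0,0],[0,0,-0.2,0,0,0,0],[0,0,-0.3,0,0,0,0],[0,0,-0.3,0,0,0,0],[0,0,-0.3,0,0,0,0],[0,0,-0.28,0,0,0,0],[0,0,0,0,0,0,0],[0,0,0,0,0,0,0],[0,0,0,0,0,0,0],[0,0,0,0,0,0,0]]' 30 >/dev/null
python3 - <<'E'
from mv import *
st()
plan((.4545,-.2665,.265),down(-82),10)
E
```

```text
t 29.15 p [0.6487 0.1408 0.271 ] f [ 1.03 -0.21 -1.51] w 0.0158 gf 30.0 psi -82.1 z [ 0.006 -0.001 -1.   ] q [ 0.11  0.37 -0.5   1.35  0.18  1.46 -1.81]
[-0.41, 0.63, 0.01, 0.0, -0.0, -0.0]
[-0.41, 0.63, 0.01, 0.0, -0.0, -0.0]
[-0.41, 0.63, 0.01, 0.0, -0.0, -0.0]
[-0.41, 0.63, 0.01, 0.0, -0.0, -0.0]
[-0.41, 0.63, 0.01, 0.0, -0.0, -0.0]
[-0.41, 0.63, 0.01, 0.0, -0.0, -0.0]
[-0.41, 0.63, 0.01, 0.0, -0.0, -0.0]
[-0.41, 0.63, 0.01, 0.0, -0.0, -0.0]
[-0.41, 0.63, 0.01, 0.0, -0.0, -0.0]
[-0.41, 0.63, 0.01, 0.0, -0.0, -0.0]
```

```bash
python3 -m inch '[[-0.41,0.63,0.01,0,0,0,0],[-0.41,0.63,0.01,0,0,0,0],[-0.41,0.63,0.01,0,-0.02,0,0],[-0.41,0.63,0.01,0,-0.02,0,0],[-0.41,0.63,0.01,0,-0.01,0,0],[-0.41,0.63,0.01,0,0,0,0],[-0.41,0.63,0.01,0,0,0,0],[-0.41,0.63,0.01,0,0,0,0],[-0.41,0.63,0.01,0,0,0,0],[-0.41,0.63,0.01,0,0,0,0]]' 30 >/dev/null
python3 - <<'E'
from mv import *
from plant import capture
import cv2
st()
o=get_obs();tip=o["ee_pos"]+rot(o["tool_rot"]).apply([.0015,0,.117]);print(tip)
for n in ("top","scene"): print(n,"tip",proj(n,tip),"cup",proj(n,(.456,-.2665,.088)))
b=capture("scene")[:,:,::-1]
cv2.imwrite("pics/c.png",cv2.resize(b[110:230,160:280],None,fx=5,fy=5,interpolation=2))
plan((.4545,-.2665,.150),down(-82),10)
E
```

```text
t 30.4 p [ 0.4565 -0.2684  0.2655] f [ 0.49  0.68 -0.84] w 0.016 gf 30.0 psi -82.1 z [ 0.001 -0.001 -1.   ] q [ 0.68  0.06 -0.21  1.7   0.01  1.39 -0.96]
[ 0.45809917 -0.26837845  0.14853365]
top tip [502.6 282.3] cup [491.1 287.4]
scene tip [215.1 157. ] cup [218.4 174.8]
[0.01, -0.02, 0.19, 0.0, 0.0, -0.01]
[0.01, -0.02, 0.19, 0.0, 0.0, -0.01]
[0.01, -0.02, 0.19, 0.0, 0.0, -0.01]
[0.01, -0.02, 0.19, 0.0, 0.0, -0.01]
[0.01, -0.02, 0.19, 0.0, 0.0, -0.01]
[0.01, -0.02, 0.19, 0.0, 0.0, -0.01]
[0.01, -0.02, 0.19, 0.0, 0.0, -0.01]
[0.01, -0.02, 0.19, 0.0, 0.0, -0.01]
[0.01, -0.02, 0.19, 0.0, 0.0, -0.01]
[0.01, -0.02, 0.19, 0.0, 0.0, -0.01]
```

View pics/c.png

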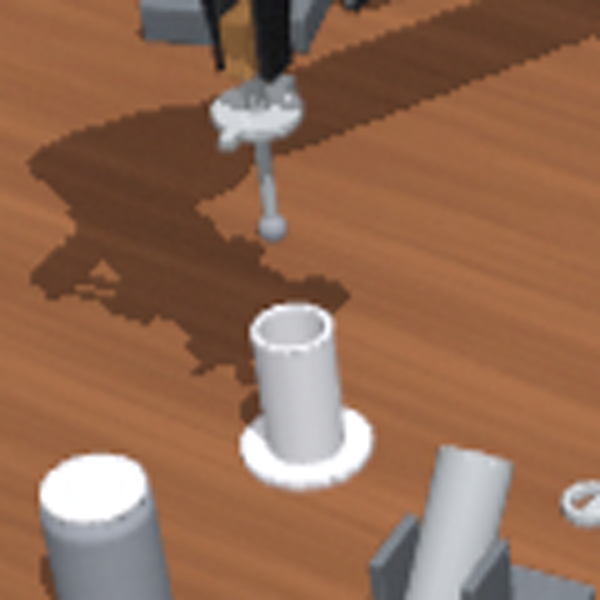

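```bash
python3 -m inch '[[-0.01,-0.02,0.2,0,0,0,0],[-0.01,-0.01,0.2,0,0,0,0],[-0.01,-0.01,0.22,0,0,0,0],[0,0,0.22,0,0,0,0],[0,0,0.22,0,0,0,0],[0,0,0.22,0,0,0,0],[0,0,0.22,0,0,0,0],[0,0,0.22,0,0,0,0],[0,0,0.22,0,0,0,0],[0,0,0.18,0,0,0,0]]' 30 >/dev/null
python3 - <<'E'
from mv import *
st()
E
```

```text
t 31.7 p [ 0.4552 -0.2652  0.1374] f [-0.16 -0.78 -2.21] w 0.0159 gf 30.0 psi -82.1 z [ 0.001 -0.001 -1.   ] q [ 0.68  0.14 -0.22  1.87  0.03  1.13 -0.98]
```

```bash
python3 -m inch '[[0,0.01,0.03,0,0,0,0],[0,0.01,0.03,0,0,0,0],[0,0,0.03,0,0,0,0],[0,0,0.03,0,0,0,0],[0,0,0.02,0,0,0,0],[0,0,0.01,0,0,0,0],[0,0,0,0,0,0,0],[0,0,0,0,0,0,0],[0,0,0,0,0,0,0],[0,0,0,0,0,0,0]]' 30 >/dev/null
python3 -c "
from mv import *
st()"
python3 -m inch '[[0,0,0.01,0,0,0,0],[0,0,0,0,0,0,0],[0,0,0,0,0,0,0],[0,0,0,0,0,0,0],[0,0,0.01,0,0,0,0],[0,0,0,0,0,0,0],[0,0,0,0,0,0,0],[0,0,0,0,0,0,0],[0,0,0,0,0,0,0],[0,0,0,0,0,0,0]]' 30 >/dev/null
python3 -c "
from mv import *
st()"
```

```text
t 32.95 p [ 0.4555 -0.2665  0.1294] f [-0.36 -0.28 -1.85] w 0.0158 gf 30.0 psi -82.1 z [ 0.001 -0.001 -1.   ] q [ 0.68  0.15 -0.22  1.88  0.04  1.12 -0.98]
t 34.2 p [ 0.4555 -0.2665  0.1282] f [-0.21 -0.95 -0.69] w 0.0156 gf 30.0 psi -82.1 z [ 0.001 -0.001 -1.   ] q [ 0.68  0.15 -0.22  1.88  0.04  1.11 -0.98]
```

```bash
python3 -m inch '[[0,0,0.01,0,0,0,0],[0,0,0,0,0,0,0],[0,0,0,0,0,0,0],[0,0,0,0,0,0,0],[0,0,0.01,0,0,0,0],[0,0,0,0,0,0,0],[0,0,0,0,0,0,0],[0,0,0,0,0,0,0],[0,0,0,0,0,0,0],[0,0,0,0,0,0,0]]' 30 >/dev/null
python3 -c "
from mv import *
st()"
```

```text
t 35.45 p [ 0.4555 -0.2666  0.1271] f [-0.47 -0.77  1.87] w 0.0157 gf 30.0 psi -82.1 z [ 0.001 -0.001 -1.   ] q [ 0.68  0.15 -0.22  1.88  0.04  1.11 -0.98]
```

```bash
python3 -m inch '[[0,0,0,0,0,0,0.19],[0,0,0,0,0,0,0.2],[0,0,0,0,0,0,0.22],[0,0,0,0,0,0,0.25],[0,0,0,0,0,0,0.3],[0,0,0,0,0,0,0.35],[0,0,0,0,0,0,0.4],[0,0,0,0,0,0,0.45],[0,0,0,0,0,0,0.5],[0,0,0,0,0,0,0.5]]' 10 >/dev/null
python3 - <<'E'
from mv import *
from plant import capture
import cv2
st()
b=capture("scene")[:,:,::-1]
cv2.imwrite("pics/c2.png",cv2.resize(b[110:230,160:280],None,fx=5,fy=5,interpolation=2))
E
```

```text
t 36.7 p [ 0.4555 -0.2665  0.127 ] f [ 0.18  0.45 -0.1 ] w 0.0431 gf 0.0 psi -82.1 z [ 0.001 -0.001 -1.   ] q [ 0.68  0.15 -0.22  1.88  0.04  1.11 -0.98]
```

View pics/c2.png

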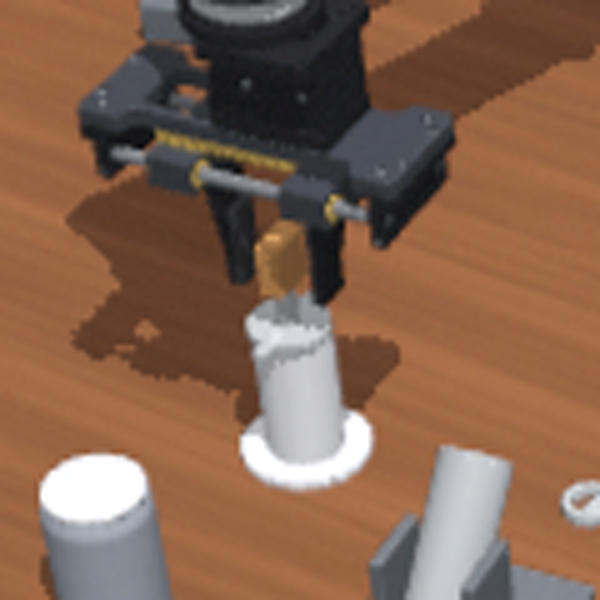

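The dauber hangs upright on the rim and the fingers are clear of it. I'll retreat upward and hand in.

```bash
python3 -m inch '[[0,0,-0.1,0,0,0,0.5],[0,0,-0.2,0,0,0,0.5],[0,0,-0.3,0,0,0,0.5],[0,0,-0.3,0,0,0,0.5],[0,0,-0.3,0,0,0,0.5],[0,0,-0.3,0,0,0,0.5],[0,0,-0.2,0,0,0,0.5],[0,0,0,0,0,0,0.5],[0,0,0,0,0,0,0.5],[0,0,0,0,0,0,0.5]]' 10 >/dev/null
python3 -c "
from mv import *
from plant import order
st();print(order.job_done())"
```

```text
t 38.0 p [ 0.4549 -0.2661  0.2281] f [-0.56  0.37 -0.61] w 0.0436 gf 0.0 psi -82.1 z [-0.001 -0.    -1.   ] q [ 0.68  0.07 -0.21  1.76  0.02  1.31 -0.97]
the job is handed in; nothing more can be done
None
```

I handed the job in at 38 s: the dauber was unlocked, pressed in the oil pot (about 6 N at the plate), dabbed on the grey vise's slide (about 6 N) and left hanging upright on the drip cup; the judge's verdict was not shown.

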